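# Step a hooked spacing gauge along a mounting rail to set equal gaps

### The job

Set the two sliding carriers on the mounting rail at equal gaps with the spacing gauge, whose nose plate is locked at the gap for this job. Pick the gauge up, hook it over the carrier next to the end stop with its wide nose plate toward the stop, and draw the carrier along until the nose bears firmly on the stop; lift the gauge clear and do the same with the second carrier, until the nose bears firmly on the first carrier without pushing it from its place. Press gently, leave the other things alone, and finally stand the gauge upright on the bench, clear of the rail, and let go.

Things in the scene. Friction and masses are not known exactly. Their poses are not given: they have to be found in the camera images.
- rail: steel mounting rail on a grey strip 64 x 230 mm, fixed to the bench; rail and strip stay below 15 mm. Origin: on the bench under the rail, z up. Its y axis runs along the row, toward the end stop. The row is centred on its x = 0
- stop_face (a point): end stop: a dark steel block 60 mm across the row, 14 mm along it, top 50 mm above the bench, fixed at the rail's +y end. This point is the top edge, mid-width, of its face toward the carriers. Axes as the rail's. Never press the stop with more than 18 N, not even in a knock
- carrier1_near (a point): first carrier, the one next to the end stop: a grey plastic module 18 mm along the row, 60 mm across it (upper part 44 mm), top 50 mm above the bench. It only slides along the rail, with about 10 N of friction, and stays where it is left; never press it with more than 18 N. This point: top edge, mid-width, of its face toward the end stop; axes as the rail's
- carrier1_far (a point): the same top edge of the first carrier on its face away from the end stop (18 mm from carrier1_near)
- carrier2_near (a point): second carrier, the same size and friction as the first, farther from the end stop: top edge, mid-width, of its face toward the first carrier
- gauge: loose spacing gauge, 0.1 to 0.25 kg, standing on its legs; origin on its underside, z up. Hook leg y -23 to -15 mm, 26 mm wide (x); slot y -15 to 11 mm, 30 mm deep; nose: a 44 mm wide steel plate whose outer face is locked somewhere from y 19 to 33 mm (not known), so it sets a gap of 16 to 30 mm. Bridge z 30 to 38 mm; black grip block on it 36 x 24 mm (x, y), z 38 to 76 mm, centred
- tape_roll: bystander: black tape roll 62 mm across, 19 mm high, lying; origin under its centre
- solder_spool: bystander: solder spool 54 mm across, 30 mm high; origin under its centre
- marker: bystander: marker pen 135 mm long, lying; origin under its middle
- meter: bystander: orange hand meter 144 x 74 x 42 mm, lying; origin under its centre
- dish: bystander: small round steel dish 66 mm across, 14 mm high; origin under its centre
- tweezers: bystander: tweezers 122 mm long, lying; origin under their middle
- end_stop: the end stop block, whole; origin on the bench under its centre, 7 mm beyond stop_face along the rail's y; axes as the rail's
- carrier1: the first carrier, whole; origin on the bench under its centre, 9 mm from carrier1_near, away from the stop; axes as the rail's
- carrier2: the second carrier, whole; origin on the bench under its centre, 9 mm from carrier2_near, away from the stop; axes as the rail's
Mind the look-alikes: they are no part of the job. Leave any red look-alike of the gauge alone.

How it is judged:
By the outcome, as a careful person would: the job done as asked, in the order asked, and still so for the second after the job is handed in, with the robot touching nothing.
It also fails if it takes over 58 s, if anything falls off the work surface, if the arm or the gripper's body presses on something with over 40 N, if the wrist force passes 120 N, or if a joint passes its speed limit or range.

### The arm

A 6-joint arm with a two-finger parallel gripper is mounted at the origin on a cart in front of the work surface, level with it; the furniture and walls round the work are solid. World frame = base frame: x ahead of the robot, y to its left, z up, the work surface at z = 0. Lengths are in mm, angles in rad, forces in N, time in s.
With the tool pointing down it reaches from about 350 to 875 mm from the base axis. Payload 4.2 kg.
Tool frame: the origin (TCP) lies at the very end of the fingers, on their centre line; the grasp point (between the pads) lies 19 mm behind it (robot.grip_depth is the distance from the TCP to the grasp point, in mm); z points along the fingers, y is the line along which they close (so a half turn about z gives the same grasp; the last joint's range is limited). The gripper opens to 87 mm and grips with 3 to 60 N. Pads are 19 mm wide; open, the fingers measure 117 mm over their backs; the gripper's body (75 mm by 190 mm) begins 51 mm behind the grasp point.
Start: joints at [-0.861, 0.385, 0.008, 0, -1.194, -0.259], TCP at [272.315, -562.533, 222.55] pointing down, gripper open.
Joint ranges: [-3.14, 3.14], [-1.21, 2.06], [-1.07, 1.41], [-3.16, 2.05], [-2.99, -0.16], [-3.1, 3.1]. Speed limits (rad/s): [2.79, 2.79, 3.14, 3.14, 3.14, 3.14].

### API

Orientations are given as a unit quaternion [w, x, y, z].
In Python, from rig import robot, cams, order gives the robot as it stands.
- The arm moves only by the tool play_rows, never from a script. Its argument "commands" is one flat list of numbers, 7 for each row, row after row: the finger opening in cm, from 0 to 8.7, then the shift along the world's x, y, z in cm, then the turn, a rotation vector about the world's x, y, z in degrees. In form: [jaw, x, y, z, ax, ay, az, jaw, x, y, z, ax, ay, az, ...]. A call has 1 to 20 rows; each row is the pose to reach, as a shift and turn from the pose commanded when the call began; what a row does not reach only later rows make up. A row lasts 1/8 s, in which the tool goes at most 62.5 mm and 10.7 degrees, less where a joint would pass 70% of its speed; a pose out of reach is approached as far as the arm can. A call with a gripper value outside its range is refused whole. The fingers move at their own pace and stop on an object; the grip force is fixed at half the most. Time passes only in rows, so rows that repeat a pose let the fingers close. It gives the time, the measured TCP pose, the force, the opening and the grip force at its end, in the units of the state.
- robot.observe(): the state, without advancing time (a new reading comes with each control period).
- cams.capture(name): name is "side" or "top"; returns (picture, depth): 400x640x3 uint8, red, green, blue; 400x640 float32, mm along the optical axis (not along the pixel's ray), 0 where there is no reading.
- cams.calibration(name): a dict with "camera_matrix" (3x3 intrinsics, pixels), "R" (3x3) and "t" (3): a world point X has camera coordinates R X + t. Camera axes: x right, y down, z forward; pixel columns grow to the right and rows downward; lengths in mm; the calibration is good to about 2 mm. A picture is of the moment at which its call begins. calibration takes no time and is no camera call.
- order.sign_off(): hands the job in; it is judged then, once.
The state is a dict: "time": time; "joint_positions": joint angles; "joint_vel": joint speeds; "effort": joint torques, N m; "position": TCP position; "ee_rot": TCP orientation; "ft_force": force on the tool from outside, world axes, zero at the start; "moment": the same for the moment, N m; "opening": opening from 0.0 (shut) to 1.0 (fully open); "grasp_force": force on a finger pad.
Only numpy, scipy, OpenCV 4.12 (cv2) and the standard library are available. Lean on these libraries where they do the work, as an engineer would, in place of code of your own. Each camera call takes 0.05 s, during which the arm holds its last target. There are 200 camera calls.

## Working session

There is one attempt and no reset: what is moved stays moved. The work goes in short steps, Python scripts to look and compute and a tool call to move; the robot and the scene stay as the last step left them, time stands still between calls to the robot, and variables do not carry over. Pictures are saved under pics/ and viewed, at most 10 in all, crops included, and the job is handed in when it is done.

Besides the shell and the picture viewer there is one more tool, called after ">>>" in YAML: its name, and indented under it one key for each argument. play_rows: Moves the arm, as the interface text tells. Its arguments: {"type":"object","properties":{"commands":{"type":"array"}},"required":["commands"]}

```bash
mkdir -p pics; cat > h.py <<'E'
import numpy as np, cv2
from rig import robot, cams, order
def cap(n,f=None):
    p,d=cams.capture(n); np.savez(f'pics/{f or n}.npz',p=p,d=d)
    if f: cv2.imwrite(f'pics/{f}.png',p[:,:,::-1])
    return p,d
def bp(n,u,v,z):  # depth z -> world
    c=cams.calibration(n);K=np.array(c['camera_matrix']);R=np.array(c['R']);t=np.array(c['t'])
    return R.T@(z*np.linalg.inv(K)@[u,v,1]-t)
def plane(n,u,v,h):
    c=cams.calibration(n);K=np.array(c['camera_matrix']);R=np.array(c['R']);t=np.array(c['t'])
    o=-R.T@t; r=R.T@np.linalg.inv(K)@[u,v,1]; return o+r*(h-o[2])/r[2]
def world(n,d):
    c=cams.calibration(n);K=np.array(c['camera_matrix']);R=np.array(c['R']);t=np.array(c['t'])
    v,u=np.mgrid[0:d.shape[0],0:d.shape[1]]
    P=np.stack([u,v,np.ones_like(u)],-1)@np.linalg.inv(K).T*d[...,None]
    return (P-t)@R
def proj(n,X):
    c=cams.calibration(n);K=np.array(c['camera_matrix']);R=np.array(c['R']);t=np.array(c['t'])
    q=K@(R@np.array(X)+t); return q[:2]/q[2]
E
python3 - <<'E'
from h import *
np.set_printoptions(suppress=True,precision=3)
for n in('top','side'):
    cap(n,n+'0'); c=cams.calibration(n); print(n,c)
print(robot.observe())
E
```

```text
top {'camera_matrix': array([[368.215,   0.   , 326.354],
       [  0.   , 368.215, 203.248],
       [  0.   ,   0.   ,   1.   ]]), 'R': array([[-0.027, -0.999, -0.016],
       [-0.995,  0.029, -0.091],
       [ 0.092,  0.014, -0.996]]), 't': array([123.225, 540.139, 913.771])}
side {'camera_matrix': array([[476.866,   0.   , 318.299],
       [  0.   , 476.866, 199.111],
       [  0.   ,   0.   ,   1.   ]]), 'R': array([[-0.965, -0.261,  0.01 ],
       [-0.158,  0.553, -0.818],
       [ 0.208, -0.791, -0.575]]), 't': array([ 548.282,   90.353, 1145.992])}
{'time': 0.1, 'joint_positions': array([-0.861,  0.385,  0.007, -0.   , -1.194, -0.259]), 'joint_vel': array([-0.   , -0.001,  0.004,  0.001, -0.   ,  0.001]), 'effort': array([ -0.   , -39.169,  18.793,   4.232,   0.013,  -0.   ]), 'position': array([ 272.081, -562.063,  221.549]), 'ee_rot': array([-0.   , -0.223,  0.975,  0.001]), 'ft_force': array([-0.437,  0.108, -0.227]), 'moment': array([ 0.036,  0.   , -0.034]), 'grasp_force': 0.0, 'opening': 0.9996566431128586}
```

View pics/top0.png

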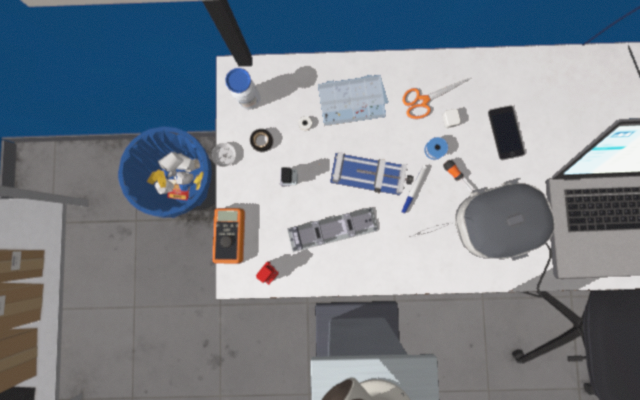

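View pics/side0.png

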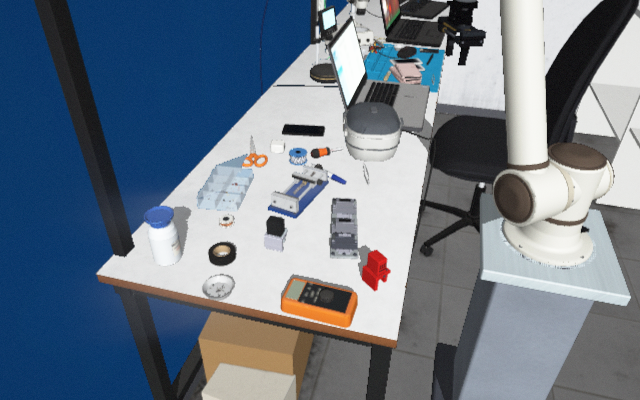

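The top view shows the grey rail at (290–380, 208–250), the black-gripped gauge at (287,175) and the red look-alike at (267,272). The blue device at (370,172) isn't the rail. Next I'll enlarge the rail and the gauge.

```bash
python3 - <<'E'
from h import *
t=cv2.imread('pics/top0.png');s=cv2.imread('pics/side0.png')
a=cv2.resize(t[155:255,270:390],None,fx=5,fy=5,interpolation=cv2.INTER_CUBIC)  
b=cv2.resize(s[190:270,255:365],None,fx=7,fy=7,interpolation=cv2.INTER_CUBIC)
cv2.imwrite('pics/a.png',a);cv2.imwrite('pics/b.png',b)
E
```

```text
(no output)
```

View pics/a.png

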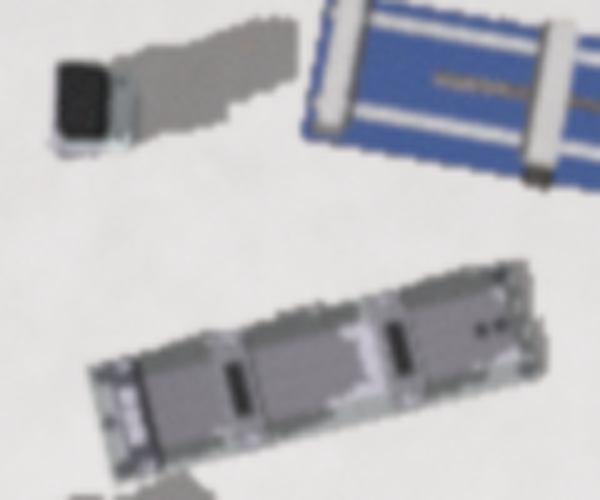

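View pics/b.png

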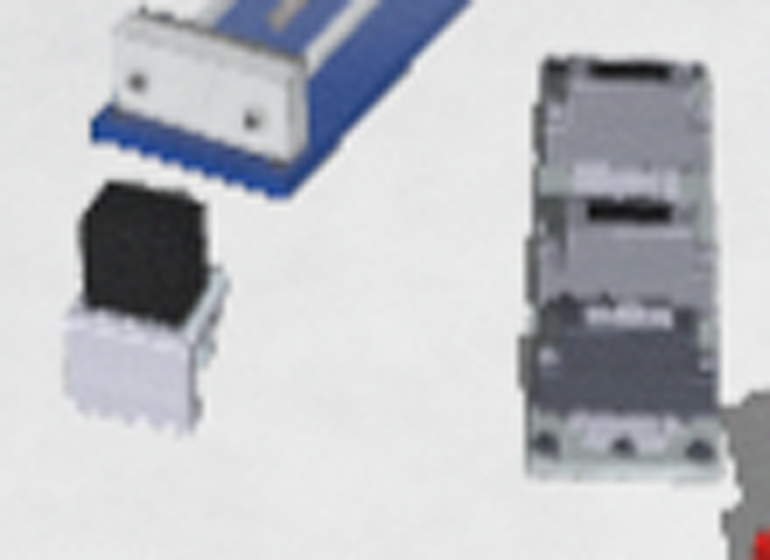

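The crops show the end stop at the rail's left (world +y) end, nearest the side camera. Both carrier tops have black marks, at (237,388) and (400,348) in the top crop. The gauge has its wide plate on the +y side. Depth should give exact positions.

```bash
python3 - <<'E'
from h import *
np.set_printoptions(suppress=True,precision=1,linewidth=180)
for n,box in (('top',(200,255,280,390)),('side',(190,265,325,365))):
    d=np.load(f'pics/{n}0.npz')['d']; W=world(n,d)
    v0,v1,u0,u1=box; P=W[v0:v1,u0:u1].reshape(-1,3)
    dd=d[v0:v1,u0:u1].ravel();P=P[dd>0]
    print(n,len(P),'bench z',np.median(P[P[:,2]<5][:,2]))
    Q=P[(P[:,2]>6)&(P[:,2]<70)]
    c,(w,h),a=cv2.minAreaRect(Q[:,:2].astype(np.float32)); print('rail rect',c,w,h,a)
    H=P[(P[:,2]>40)&(P[:,2]<60)]
    m=H.mean(0); 
    box4=cv2.boxPoints((c,(w,h),a)); e=[box4[1]-box4[0],box4[2]-box4[1]]; e=max(e,key=np.linalg.norm); e/=np.linalg.norm(e)
    if e[1]<0:e=-e
    ex=np.array([e[1],-e[0]])
    y=(P[:,:2]-c)@e; x=(P[:,:2]-c)@ex
    print('e',e)
    for yy in np.arange(-120,120,3):
        s=(abs(y-yy)<1.5)&(abs(x)<18)
        print(yy,s.sum(),np.sort(P[s,2])[::max(1,s.sum()//8)] if s.sum() else '')
E
```

```text
top 6027 bench z -1.046026425847494
rail rect (476.85760498046875, 94.63690185546875) 63.23190689086914 228.10589599609375 12.771108627319336
e [-0.2  1. ]
-120 19 [-4.1 -2.8 -2.6 -2.2 -1.4 -1.  -0.2  0.3  1.3  2.5]
-117 14 [-4.6 -3.1 -2.7 -2.6 -2.3 -2.3 -2.2 -0.1  0.   0.3  0.5  1.2  1.4  2.5]
-114 12 [-1.7 -1.5  1.7  1.9  3.   4.1  4.3  4.4  4.7  4.8  6.6  7.2]
-111 17 [2.4 3.  4.4 4.6 4.7 5.2 5.6 6.7 8.1]
-108 15 [2.9 3.5 3.8 4.  5.  5.  5.3 5.5 5.7 5.7 5.9 6.  6.9 7.1 8.1]
-105 12 [ 5.   5.1  5.9  6.   6.2  6.8  7.   9.2 10.4 13.9 14.  18.1]
-102 17 [ 5.   6.9  7.8  8.4  8.9 12.4 13.2 13.8 15.7]
-99 19 [ 4.1  5.7  6.7  7.3  8.1  8.4 10.7 12.7 14.6 16.1]
-96 14 [ 3.   3.8  4.4  5.3  5.6  5.8  6.4  7.   7.5  7.8 10.5 12.6 13.2 13.9]
-93 17 [ 6.2  6.3  6.4  7.6  8.6 11.7 12.  13.3 14.9]
-90 15 [ 3.4  3.6  6.7  7.1  7.4  7.5  8.5  9.1 10.8 11.1 11.8 12.1 12.7 12.7 15.2]
-87 16 [ 3.2  5.5  6.4  7.7  8.5  9.9 12.  12.5]
-84 16 [ 4.7  6.8  7.2  7.6  8.4 11.7 13.  14.7]
-81 17 [ 6.   6.   6.6  7.4  7.6 12.1 12.7 14.1 15.4]
-78 16 [ 4.3  5.2  6.9  7.3  7.6  9.2 10.2 14.4]
-75 15 [ 3.9  5.
[... 5066 characters left out ...]

78 0 
81 1 [46.3]
84 4 [47.4 47.4 48.2 48.9]
87 18 [ 6.2 47.3 47.5 48.4 48.9 49.3 49.4 50.2 51.9]
90 15 [ 4.8  5.   5.1  6.2  6.4  6.5 47.4 47.9 48.3 48.7 49.4 49.4 49.6 50.1 50.5]
93 71 [ 3.2  7.1 15.3 22.7 32.  39.8 46.2 48.6 49.7]
96 151 [ 4.1 13.9 19.5 24.4 28.7 33.7 38.  42.8 48.7]
99 48 [ 1.3  5.1  7.6 11.5 18.9 26.9 36.4 44.8]
102 23 [ 1.9  3.8  4.2  5.   5.1  5.6  6.5  6.8  7.3  9.8 11.3 38.6]
105 16 [ 2.   3.6  4.1  4.4  4.9  5.8  7.4 10.5]
108 15 [-2.7 -2.   1.2  2.5  3.3  3.8  4.4  5.1  5.2  5.3  5.5  6.1  6.4  6.4  8.8]
111 33 [-3.8 -2.2  0.   1.2  2.8  3.9  5.1  6.   7.3]
114 29 [-4.3 -2.7 -2.  -1.3 -0.7 -0.2  1.7  2.9  4.1  5.6]
117 16 [-3.7 -3.3 -2.8 -2.3 -1.7 -1.4 -1.4  0.1]
```

```bash
python3 - <<'E'
from h import *
np.set_printoptions(suppress=True,precision=1,linewidth=180)
for n,box in (('top',(160,192,274,300)),('side',(208,256,258,292))):
    d=np.load(f'pics/{n}0.npz')['d']; W=world(n,d)
    v0,v1,u0,u1=box; P=W[v0:v1,u0:u1].reshape(-1,3)
    P=P[d[v0:v1,u0:u1].ravel()>0]
    for lo,hi in((68,85),(25,45),(6,25)):
        Q=P[(P[:,2]>lo)&(P[:,2]<hi)]
        if len(Q)>4: print(n,lo,len(Q),Q.mean(0),cv2.minAreaRect(Q[:,:2].astype(np.float32)),Q.min(0),Q.max(0))
E
```

```text
top 68 146 [613.3 205.2  74.4] ((613.7448120117188, 205.18063354492188), (22.557588577270508, 35.26091766357422), 88.10488891601562) [595.8 193.9  69.8] [631.3 217.   78.4]
top 25 121 [608.2 198.2  37. ] ((612.1718139648438, 203.70167541503906), (41.42082214355469, 41.77690887451172), 89.03093719482422) [591.2 182.7  33. ] [632.8 224.7  45. ]
top 6 13 [605.5 194.3  16.2] ((599.9660034179688, 198.36114501953125), (17.32752227783203, 51.74961471557617), 34.03232192993164) [592.2 181.8   7.5] [621.6 224.7  22.7]
side 68 133 [612.5 209.1  73.5] ((613.42431640625, 205.29006958007812), (35.3156852722168, 29.570425033569336), 0.21804295480251312) [595.7 190.6  68.1] [631.1 220.1  77. ]
side 25 203 [610.2 216.8  35.5] ((604.7998657226562, 161.26449584960938), (135.0660400390625, 45.04039764404297), 81.14012908935547) [589.9  91.1  25.2] [636.7 228.2  44.8]
side 6 231 [624.4 159.   13.3] ((626.5076904296875, 152.80270385742188), (57.16350555419922, 161.36900329589844), 15.628739356994629) [592.4  77.7   6. ] [675.3 228.4  24.7]
```

```bash
python3 - <<'E'
from h import *
np.set_printoptions(suppress=True,precision=2,linewidth=180)
c0=np.array([477.,95.]);a=np.radians(12.7);e=np.array([-np.sin(a),np.cos(a)]);ex=np.array([np.cos(a),np.sin(a)])
def fit(x,y):
    for _ in range(6):
        p=np.polyfit(x,y,1);r=y-np.polyval(p,x);k=abs(r)<2*r.std()+.1;x,y=x[k],y[k]
    return np.degrees(np.arctan(p[0])),np.polyval(p,0),len(x),r.std()
Wt=world('top',np.load('pics/top0.npz')['d']); Ws=world('side',np.load('pics/side0.npz')['d'])
P=Ws[190:270,325:365].reshape(-1,3);x=(P[:,:2]-c0)@ex;y=(P[:,:2]-c0)@e;z=P[:,2]
for lo,hi in((-50,-25),(33,55),(88,108)):
    s=(z>18)&(z<43)&(y>lo)&(y<hi)&(abs(x)<30)
    print('face y',lo,fit(x[s],y[s]),x[s].min(),x[s].max())
P=Wt[200:255,280:390].reshape(-1,3);x=(P[:,:2]-c0)@ex;y=(P[:,:2]-c0)@e;z=P[:,2]
for lo,hi in((-60,-30),(25,55),(80,105)):
    s=(z>43)&(z<57)&(y>lo)&(y<hi)
    print('top y',np.percentile(y[s],[1,5,50,95,99]),'x',np.percentile(x[s],[1,5,50,95,99]))
# strip long edges from top
s=(z>2.5)&(z<12); 
for sg in(1,-1):
    b=[];
    for yy in range(-105,105,6):
        k=s&(abs(y-yy)<3)
        b.append((yy,sg*np.percentile(sg*x[k],98)))
    b=np.array(b);print('edge',fit(b[:,0],b[:,1]))
# gauge
P=Ws[205:256,258:292].reshape(-1,3);z=P[:,2]
s=(z>8)&(z<28)&(P[:,1]>218)&(P[:,1]<245)&(abs(P[:,0]-613)<22)
print('nose',fit(P[s,0]-613.5,P[s,1]),P[s,0].min(),P[s,0].max())
s=(z>46)&(z<68)&(P[:,1]>208)&(abs(P[:,0]-613)<17)
print('grip+y face',fit(P[s,0]-613.5,P[s,1]))
P=Wt[160:192,274:300].reshape(-1,3);z=P[:,2]
s=(z>69)&(z<80);print('grip top',cv2.minAreaRect(P[s,:2].astype(np.float32)),P[s].mean(0))
print(robot.observe()['time'])
E
```

```text
face y -50 (np.float64(-1.1461622665489488), np.float64(-35.647168553116046), 157, np.float64(1.348456102644152)) -29.14799062276178 28.626245987701473
face y 33 (np.float64(-1.2288627177909937), np.float64(46.424862374937156), 171, np.float64(1.3571318807969983)) -29.127999848775566 29.508707740633625
face y 88 (np.float64(-0.3363641177575097), np.float64(98.60519956835222), 181, np.float64(1.2570777018921815)) -28.473992541681735 28.470404222588915
top y [-53.02 -52.32 -44.2  -35.99 -35.47] x [-21.08 -19.6   -0.13  19.63  21.29]
top y [28.66 29.32 37.63 45.46 46.14] x [-20.48 -18.84   0.29  20.05  21.67]
top y [85.04 85.63 91.75 97.9  99.05] x [-20.93 -18.6    0.11  19.63  21.97]Traceback (most recent call last):
  File "<stdin>", line 23, in <module>
    return _quantile_unchecked(
        a, q, axis, out, overwrite_input, method, keepdims, weights)
    return _ureduce(a,
                    func=_quantile_ureduce_func,
    ...<5 lines>...
                    overwrite_input=overwrite_input,
                    method=method)
    r = func(a, **kwargs)
    result = _quantile(arr,
                       quantiles=q,
    ...<2 lines>...
                       out=out,
                       weights=wgt)
    slices_having_nans = np.isnan(arr[-1, ...])
                                  ~~~^^^^^^^^^
IndexError: index -1 is out of bounds for axis 0 with size 0
```

```bash
python3 - <<'E'
from h import *
np.set_printoptions(suppress=True,precision=2,linewidth=180)
c0=np.array([477.,95.]);a=np.radians(12.7);e=np.array([-np.sin(a),np.cos(a)]);ex=np.array([np.cos(a),np.sin(a)])
def fit(x,y):
    x=np.array(x);y=np.array(y)
    for _ in range(6):
        p=np.polyfit(x,y,1);r=y-np.polyval(p,x);k=abs(r)<2*r.std()+.1;x,y=x[k],y[k]
    return np.degrees(np.arctan(p[0])),np.polyval(p,0),len(x),r.std()
Wt=world('top',np.load('pics/top0.npz')['d']); Ws=world('side',np.load('pics/side0.npz')['d'])
P=Wt[195:260,275:395].reshape(-1,3);x=(P[:,:2]-c0)@ex;y=(P[:,:2]-c0)@e;z=P[:,2]
s=(z>2.5)&(z<15)&(abs(y)<112)&(abs(x)<40)
for sg in(1,-1):
    b=[]
    for yy in range(-108,110,5):
        k=s&(abs(y-yy)<2.5)
        if k.sum()>8: b.append((yy,sg*(sg*x[k]).max()))
    b=np.array(b);print('edge',fit(b[:,0],b[:,1]))
P=Ws[200:256,255:295].reshape(-1,3);z=P[:,2]
s=(z>8)&(z<28)&(P[:,1]>218)&(P[:,1]<245)&(abs(P[:,0]-613)<22)
print('nose',fit(P[s,0]-613.5,P[s,1]),P[s,0].min(),P[s,0].max())
s=(z>46)&(z<68)&(P[:,1]>208)&(abs(P[:,0]-613)<17)
print('grip+y face',fit(P[s,0]-613.5,P[s,1]))
P=Wt[155:195,270:305].reshape(-1,3);z=P[:,2]
s=(z>69)&(z<80);print('grip top',cv2.minAreaRect(P[s,:2].astype(np.float32)),P[s].mean(0))
for n,A in(('top',Wt),('side',Ws)):
    # principal-axis yaw of grip top
    pass
o=robot.observe();print(o['time'],o['position'])
E
```

```text
edge (np.float64(0.16195628805279003), np.float64(31.0529669869539), 32, np.float64(0.6994830140366765))
edge (np.float64(0.24181071784966646), np.float64(-30.985369290321263), 29, np.float64(0.7087118030241908))
nose (np.float64(-1.7378291665400774), np.float64(224.56832627057028), 92, np.float64(0.8408959841310331)) 592.4031244432886 634.6492951889031
grip+y face (np.float64(-2.57233923206124), np.float64(217.0824982256712), 96, np.float64(0.9200406481685235))
grip top ((613.7448120117188, 205.18063354492188), (22.557588577270508, 35.26091766357422), 88.10488891601562) [613.28 205.2   74.42]
0.1 [ 272.08 -562.06  221.55]
```

>>> play_rows:
  commands: [8.7, 1, 2.2, 0, 0, 0, -1, 8.7, 2.9, 6.5, 0, 0, 0, -3, 8.7, 4.9, 11, 0, 0, 0, -5, 8.7, 6.9, 15.5, 0, 0, 0, -7, 8.7, 8.9, 20, 0, 0, 0, -9, 8.7, 10.9, 24.5, 0, 0, 0, -11, 8.7, 12.9, 29, 0, 0, 0, -13, 8.7, 14.9, 33.5, 0, 0, 0, -15, 8.7, 16.9, 38, 0, 0, 0, -17, 8.7, 18.9, 42.5, 0, 0, 0, -19, 8.7, 20.9, 47, 0, 0, 0, -21, 8.7, 22.9, 51.5, 0, 0, 0, -23, 8.7, 24.9, 56, 0, 0, -1, -25, 8.7, 26.9, 60.5, -1, 0, 0, -27.5, 8.7, 28.9, 65, -2, 0, 0, -27.5, 8.7, 30.9, 69.5, -4, 0, 0, -27.5, 8.7, 32.5, 73, -6, 0, 0, -27.5, 8.7, 33.6, 75.5, -7, 0, 0, -27.5, 8.7, 34.14, 76.7, -8, 0, 0, -27.5, 8.7, 34.14, 76.7, -8, 0, 0, -27.5]

```text
time: 2.6
position: [613.3, 204.3, 141.7]
ee_rot: [-0.001, 0.015, 1.0, -0.0]
ft_force: [-0.7, -0.2, 0.5]
opening: 1.002
grasp_force: 0.0
```

>>> play_rows:
  commands: [8.7, 0, 0.05, -2, 0, 0, 0, 8.7, 0, 0.05, -4, 0, 0, 0, 8.7, 0, 0.05, -6, 0, 0, 0, 8.7, 0, 0.05, -8, 0, 0, 0, 8.7, 0, 0.05, -9.4, 0, 0, 0, 8.7, 0, 0.05, -9.8, 0, 0, 0, 8.7, 0, 0.05, -9.8, 0, 0, 0]

```text
time: 3.48
position: [614.0, 204.8, 45.1]
ee_rot: [0.0, 0.015, 1.0, 0.0]
ft_force: [0.3, -0.0, -0.1]
opening: 0.999
grasp_force: 0.0
```

>>> play_rows:
  commands: [6, 0, 0, 0, 0, 0, 0, 4, 0, 0, 0, 0, 0, 0, 3, 0, 0, 0, 0, 0, 0, 2, 0, 0, 0, 0, 0, 0, 1, 0, 0, 0, 0, 0, 0, 1, 0, 0, 0, 0, 0, 0, 1, 0, 0, 0, 0, 0, 0, 1, 0, 0, 0, 0, 0, 0]

```text
time: 4.47
position: [613.7, 205.1, 44.5]
ee_rot: [0.0, 0.015, 1.0, 0.0]
ft_force: [0.0, -0.0, -0.6]
opening: 0.273
grasp_force: 29.8
```

>>> play_rows:
  commands: [1, 0, 0, 1, 0, 0, 0, 1, 0, 0, 3, 0, 0, 0, 1, 0, 0, 5.5, 0, 0, 0, 1, -0.5, -0.2, 7.5, 0, 0, 1, 1, -2, -1, 8, 0, 0, 3, 1, -4, -2, 8, 0, 0, 5, 1, -6, -3, 8, 0, 0, 7, 1, -8, -4, 8, 0, 0, 9, 1, -10, -5, 8, 0, 0, 11, 1, -12, -6, 8, 0, 0, 13, 1, -13.6, -6.8, 8, 0, 0, 14, 1, -14.52, -7.16, 8, 0, 0, 14.2, 1, -14.52, -7.16, 8, 0, 0, 14.2, 1, -14.52, -7.16, 8, 0, 0, 14.2]

```text
time: 6.22
position: [469.2, 133.8, 124.8]
ee_rot: [0.0, -0.109, 0.994, 0.0]
ft_force: [-1.3, 0.5, -0.9]
opening: 0.272
grasp_force: 29.8
```

```bash
python3 - <<'E'
from h import *
np.set_printoptions(suppress=True,precision=2,linewidth=180)
p,d=cap('side','s1');o=robot.observe();print(o['time'],o['position'],o['ee_rot'],o['ft_force'])
u,v=proj('side',o['position']).astype(int);print(u,v)
cv2.imwrite('pics/s1c.png',cv2.resize(p[max(0,v-50):v+80,u-70:u+70,::-1],None,fx=4.5,fy=4.5,interpolation=cv2.INTER_CUBIC))
W=world('side',d)[v-10:v+60,u-50:u+50].reshape(-1,3)
c0=np.array([477.,95.]);a=np.radians(12.5);e=np.array([-np.sin(a),np.cos(a)]);ex=np.array([np.cos(a),np.sin(a)])
x=(W[:,:2]-c0)@ex;y=(W[:,:2]-c0)@e;z=W[:,2]
s=(z>86)&(z<108)&(y>50)&(y<75)&(abs(x)<24)
print('nose',np.median(y[s]),s.sum(),x[s].min(),x[s].max(),np.polyfit(x[s],y[s],1)); print('tcp rail',(o['position'][:2]-c0)@ex,(o['position'][:2]-c0)@e)
s=(z>60)&(z<150)&(y>45)&(y<80)&(abs(x)<24)
print([(zz,round(np.median(y[s&(abs(z-zz)<2)]),1),(s&(abs(z-zz)<2)).sum()) for zz in range(64,130,4)])
E
```

```text
6.275 [469.21 133.78 124.68] [ 0.   -0.11  0.99  0.  ] [ 0.25 -0.78 -1.17]
345 193
nose 58.12965986282649 154 -21.056793851076712 21.9698876576965 [-0.02 58.43]
tcp rail 0.7835340540652453 39.54288010863699
  return _methods._mean(a, axis=axis, dtype=dtype,
  ret = ret.dtype.type(ret / rcount)
```

View pics/s1c.png

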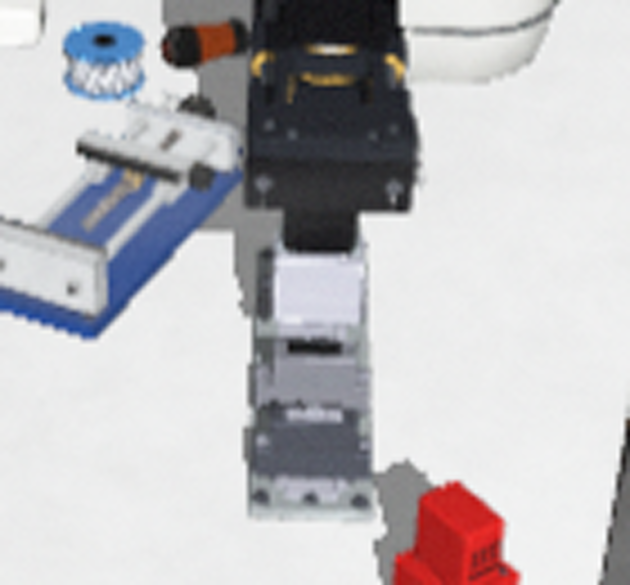

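The crop shows the gauge gripped upright above carrier 1 with its nose plate facing the stop, at crop (322,285). I'll lower it over the carrier.

>>> play_rows:
  commands: [1, 0, 0, -1, 0, 0, 0, 1, 0, 0, -2, 0, 0, 0, 1, 0, 0, -2.6, 0, 0, 0, 1, 0, 0, -3.1, 0, 0, 0, 1, 0, 0, -3.5, 0, 0, 0, 1, 0, 0, -3.5, 0, 0, 0]

```text
time: 7.02
position: [468.4, 133.3, 89.3]
ee_rot: [-0.0, -0.109, 0.994, -0.0]
ft_force: [0.2, -0.0, -2.4]
opening: 0.277
grasp_force: 29.8
```

>>> play_rows:
  commands: [1, 0, 0, -0.5, 0, 0, 0, 1, 0, 0, -1, 0, 0, 0, 1, 0, 0, -1.5, 0, 0, 0, 1, 0, 0, -2, 0, 0, 0, 1, 0, 0, -2.2, 0, 0, 0, 1, 0, 0, -2.2, 0, 0, 0]

```text
time: 7.78
position: [468.5, 133.3, 67.4]
ee_rot: [-0.0, -0.109, 0.994, -0.0]
ft_force: [-0.1, -0.8, -2.6]
opening: 0.272
grasp_force: 29.8
```

>>> play_rows:
  commands: [1, -0.02, 0.1, 0, 0, 0, 0, 1, -0.04, 0.2, 0, 0, 0, 0, 1, -0.065, 0.3, 0, 0, 0, 0, 1, -0.085, 0.4, 0, 0, 0, 0, 1, -0.11, 0.5, 0, 0, 0, 0, 1, -0.13, 0.6, 0, 0, 0, 0, 1, -0.155, 0.7, 0, 0, 0, 0, 1, -0.175, 0.8, 0, 0, 0, 0]

```text
time: 8.78
position: [467.0, 139.4, 67.5]
ee_rot: [-0.0, -0.11, 0.994, -0.002]
ft_force: [4.8, -9.1, -2.8]
opening: 0.271
grasp_force: 29.9
```

>>> play_rows:
  commands: [1, -0.02, 0.1, 0, 0, 0, 0, 1, -0.045, 0.2, 0, 0, 0, 0, 1, -0.065, 0.3, 0, 0, 0, 0, 1, -0.09, 0.4, 0, 0, 0, 0, 1, -0.11, 0.5, 0, 0, 0, 0, 1, -0.13, 0.6, 0, 0, 0, 0, 1, -0.155, 0.7, 0, 0, 0, 0, 1, -0.175, 0.8, 0, 0, 0, 0, 1, -0.2, 0.9, 0, 0, 0, 0, 1, -0.22, 1.0, 0, 0, 0, 0, 1, -0.245, 1.1, 0, 0, 0, 0, 1, -0.265, 1.2, 0, 0, 0, 0, 1, -0.29, 1.3, 0, 0, 0, 0, 1, -0.31, 1.4, 0, 0, 0, 0]

```text
time: 10.52
position: [464.0, 153.3, 67.6]
ee_rot: [-0.0, -0.11, 0.994, -0.002]
ft_force: [5.0, -8.8, -2.6]
opening: 0.271
grasp_force: 29.9
```

>>> play_rows:
  commands: [1, -0.01, 0.05, 0, 0, 0, 0, 1, -0.02, 0.1, 0, 0, 0, 0, 1, -0.035, 0.15, 0, 0, 0, 0, 1, -0.045, 0.2, 0, 0, 0, 0, 1, -0.055, 0.25, 0, 0, 0, 0, 1, -0.065, 0.3, 0, 0, 0, 0, 1, -0.08, 0.35, 0, 0, 0, 0, 1, -0.09, 0.4, 0, 0, 0, 0]

```text
time: 11.52
position: [463.1, 157.2, 67.5]
ee_rot: [-0.0, -0.11, 0.994, -0.002]
ft_force: [4.9, -9.0, -2.3]
opening: 0.271
grasp_force: 29.9
```

>>> play_rows:
  commands: [1, -0.005, 0.03, 0, 0, 0, 0, 1, -0.01, 0.05, 0, 0, 0, 0, 1, -0.02, 0.08, 0, 0, 0, 0, 1, -0.02, 0.1, 0, 0, 0, 0]

```text
time: 12.02
position: [462.9, 158.2, 67.6]
ee_rot: [-0.0, -0.11, 0.994, -0.002]
ft_force: [4.9, -8.9, -2.7]
opening: 0.275
grasp_force: 29.9
```

>>> play_rows:
  commands: [1, -0.005, 0.03, 0, 0, 0, 0, 1, -0.01, 0.05, 0, 0, 0, 0, 1, -0.02, 0.08, 0, 0, 0, 0]

```text
time: 12.4
position: [462.7, 159.0, 67.5]
ee_rot: [-0.0, -0.11, 0.994, -0.002]
ft_force: [5.7, -9.9, -2.3]
opening: 0.272
grasp_force: 29.9
```

>>> play_rows:
  commands: [1, -0.005, 0.02, 0, 0, 0, 0, 1, -0.01, 0.04, 0, 0, 0, 0]

```text
time: 12.65
position: [462.6, 159.4, 67.5]
ee_rot: [-0.0, -0.11, 0.994, -0.002]
ft_force: [5.6, -8.6, -1.5]
opening: 0.277
grasp_force: 29.9
```

>>> play_rows:
  commands: [1, -0.005, 0.02, 0, 0, 0, 0, 1, -0.01, 0.04, 0, 0, 0, 0]

```text
time: 12.9
position: [462.5, 159.5, 67.6]
ee_rot: [-0.001, -0.11, 0.994, -0.002]
ft_force: [6.8, -11.2, -2.6]
opening: 0.277
grasp_force: 29.9
```

>>> play_rows:
  commands: [1, -0.005, 0.03, 0, 0, 0, 0, 1, -0.005, 0.03, 0, 0, 0, 0]

```text
time: 13.15
position: [462.5, 159.6, 67.6]
ee_rot: [-0.001, -0.11, 0.994, -0.002]
ft_force: [5.9, -12.0, -2.4]
opening: 0.275
grasp_force: 29.9
```

>>> play_rows:
  commands: [1, -0.005, 0.03, 0, 0, 0, 0, 1, -0.005, 0.03, 0, 0, 0, 0]

```text
time: 13.4
position: [462.5, 159.6, 67.6]
ee_rot: [-0.001, -0.11, 0.994, -0.002]
ft_force: [7.2, -12.7, -2.2]
opening: 0.274
grasp_force: 29.9
```

>>> play_rows:
  commands: [1, -0.005, 0.03, 0, 0, 0, 0, 1, -0.01, 0.06, 0, 0, 0, 0, 1, -0.01, 0.06, 0, 0, 0, 0, 1, -0.01, 0.06, 0, 0, 0, 0]

```text
time: 13.9
position: [462.5, 159.7, 67.5]
ee_rot: [-0.001, -0.11, 0.994, -0.003]
ft_force: [8.3, -14.3, -1.9]
opening: 0.279
grasp_force: 30.0
```

>>> play_rows:
  commands: [1, 0.03, -0.15, 0, 0, 0, 0, 1, 0.06, -0.3, 0, 0, 0, 0, 1, 0.1, -0.5, 0, 0, 0, 0, 1, 0.14, -0.73, 0, 0, 0, 0, 1, 0.14, -0.73, 0, 0, 0, 0, 1, 0.14, -0.73, 0, 0, 0, 0]

```text
time: 14.65
position: [463.3, 156.1, 67.6]
ee_rot: [0.0, -0.109, 0.994, 0.0]
ft_force: [0.9, 0.2, -2.2]
opening: 0.274
grasp_force: 29.9
```

>>> play_rows:
  commands: [1, 0, 0, 0.5, 0, 0, 0, 1, 0, 0, 1.5, 0, 0, 0, 1, 0, 0, 3, 0, 0, 0, 1, 0, 0, 4.5, 0, 0, 0, 1, 0, 0, 5.5, 0, 0, 0, 1, 0.2, -1, 5.7, 0, 0, 0, 1, 0.6, -2.8, 5.7, 0, 0, 0, 1, 1.1, -5, 5.7, 0, 0, 0, 1, 1.7, -7.5, 5.7, 0, 0, 0, 1, 2.1, -9.4, 5.7, 0, 0, 0, 1, 2.3, -10.23, 5.7, 0, 0, 0, 1, 2.3, -10.23, 5.7, 0, 0, 0, 1, 2.3, -10.23, 5.7, 0, 0, 0]

```text
time: 16.27
position: [486.3, 53.7, 124.4]
ee_rot: [-0.0, -0.109, 0.994, -0.0]
ft_force: [0.6, -0.4, -3.3]
opening: 0.275
grasp_force: 29.9
```

```bash
cat > m.py <<'E'
from h import *
import sys
np.set_printoptions(suppress=True,precision=2,linewidth=180)
tag=sys.argv[1]
p,d=cap('top',tag+'t');p2,d2=cap('side',tag+'s');o=robot.observe();print(o['time'],o['position'],o['ft_force'])
c0=np.array([477.,95.]);a=np.radians(12.5);e=np.array([-np.sin(a),np.cos(a)]);ex=np.array([np.cos(a),np.sin(a)])
print('tcp rail',(o['position'][:2]-c0)@ex,(o['position'][:2]-c0)@e)
P=world('top',d)[195:260,275:395].reshape(-1,3);x=(P[:,:2]-c0)@ex;y=(P[:,:2]-c0)@e;z=P[:,2]
h=(z>43)&(z<57)&(abs(x)<22)
print('top hist',np.arange(-60,105,3)[[i for i,yy in enumerate(np.arange(-60,105,3)) if (h&(abs(y-yy)<1.5)).sum()>8]])
P=world('side',d2)[180:275,315:375].reshape(-1,3);x=(P[:,:2]-c0)@ex;y=(P[:,:2]-c0)@e;z=P[:,2]
s=(z>18)&(z<46)&(abs(x)<28)
H,b=np.histogram(y[s],np.arange(-60,110,2));print('side faces',[(int(b[i]),int(H[i])) for i in range(len(H)) if H[i]>15])
for n,q in(('top',p),('side',p2)):
    u,v=proj(n,[477,95,30]).astype(int)
    cv2.imwrite(f'pics/{tag}{n}c.png',cv2.resize(q[v-45:v+45,u-60:u+60,::-1],None,fx=5,fy=5,interpolation=cv2.INTER_CUBIC))
E
python3 m.py c1
```

```text
16.375 [486.3   54.04 124.53] [-0.27 -0.86 -1.47]
tcp rail 0.21385688721708765 -42.00033957550935
top hist []
side faces [(-40, 18), (-38, 48), (-36, 63), (-34, 42), (66, 33), (68, 40), (96, 64), (98, 104), (100, 38)]
```

View pics/c1sidec.png

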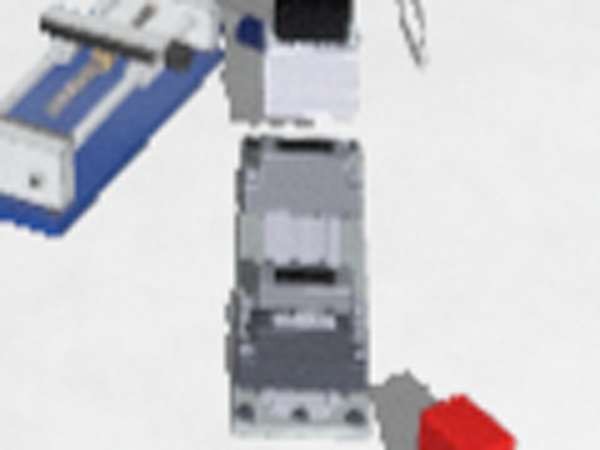

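The crop shows carrier 1 now close to the stop (its top at about (300,285)), the gauge above the second carrier, and everything else unmoved. I'll hook carrier 2.

>>> play_rows:
  commands: [1, 0, 0, -1, 0, 0, 0, 1, 0, 0, -2, 0, 0, 0, 1, 0, 0, -2.6, 0, 0, 0, 1, 0, 0, -3.1, 0, 0, 0, 1, 0, 0, -3.5, 0, 0, 0, 1, 0, 0, -3.5, 0, 0, 0]

```text
time: 17.12
position: [486.2, 53.5, 89.3]
ee_rot: [-0.0, -0.109, 0.994, -0.0]
ft_force: [-0.1, -0.1, -1.9]
opening: 0.276
grasp_force: 29.9
```

>>> play_rows:
  commands: [1, 0, 0, -0.5, 0, 0, 0, 1, 0, 0, -1, 0, 0, 0, 1, 0, 0, -1.5, 0, 0, 0, 1, 0, 0, -2, 0, 0, 0, 1, 0, 0, -2.2, 0, 0, 0, 1, 0, 0, -2.2, 0, 0, 0]

```text
time: 17.88
position: [486.3, 53.5, 67.4]
ee_rot: [-0.0, -0.109, 0.994, -0.0]
ft_force: [0.7, 0.2, -2.6]
opening: 0.272
grasp_force: 29.9
```

>>> play_rows:
  commands: [1, -0.02, 0.1, 0, 0, 0, 0, 1, -0.045, 0.2, 0, 0, 0, 0, 1, -0.065, 0.3, 0, 0, 0, 0, 1, -0.09, 0.4, 0, 0, 0, 0, 1, -0.11, 0.5, 0, 0, 0, 0, 1, -0.13, 0.6, 0, 0, 0, 0, 1, -0.155, 0.7, 0, 0, 0, 0, 1, -0.175, 0.8, 0, 0, 0, 0, 1, -0.21, 0.95, 0, 0, 0, 0, 1, -0.245, 1.1, 0, 0, 0, 0, 1, -0.275, 1.25, 0, 0, 0, 0, 1, -0.31, 1.4, 0, 0, 0, 0, 1, -0.345, 1.55, 0, 0, 0, 0, 1, -0.375, 1.7, 0, 0, 0, 0, 1, -0.41, 1.85, 0, 0, 0, 0, 1, -0.445, 2.0, 0, 0, 0, 0, 1, -0.475, 2.15, 0, 0, 0, 0, 1, -0.51, 2.3, 0, 0, 0, 0, 1, -0.545, 2.45, 0, 0, 0, 0, 1, -0.575, 2.6, 0, 0, 0, 0]

```text
time: 20.38
position: [480.9, 77.7, 67.6]
ee_rot: [-0.0, -0.11, 0.994, -0.002]
ft_force: [4.7, -8.6, -2.8]
opening: 0.273
grasp_force: 29.9
```

>>> play_rows:
  commands: [1, -0.035, 0.15, 0, 0, 0, 0, 1, -0.065, 0.3, 0, 0, 0, 0, 1, -0.1, 0.45, 0, 0, 0, 0, 1, -0.135, 0.6, 0, 0, 0, 0, 1, -0.165, 0.75, 0, 0, 0, 0, 1, -0.2, 0.9, 0, 0, 0, 0, 1, -0.235, 1.05, 0, 0, 0, 0, 1, -0.265, 1.2, 0, 0, 0, 0, 1, -0.3, 1.35, 0, 0, 0, 0, 1, -0.335, 1.5, 0, 0, 0, 0, 1, -0.365, 1.65, 0, 0, 0, 0, 1, -0.4, 1.8, 0, 0, 0, 0, 1, -0.43, 1.95, 0, 0, 0, 0, 1, -0.465, 2.1, 0, 0, 0, 0, 1, -0.5, 2.25, 0, 0, 0, 0, 1, -0.53, 2.4, 0, 0, 0, 0, 1, -0.565, 2.55, 0, 0, 0, 0, 1, -0.6, 2.7, 0, 0, 0, 0, 1, -0.63, 2.85, 0, 0, 0, 0, 1, -0.665, 3.0, 0, 0, 0, 0]

```text
time: 22.88
position: [474.2, 107.6, 67.5]
ee_rot: [-0.0, -0.11, 0.994, -0.002]
ft_force: [4.1, -8.5, -2.9]
opening: 0.274
grasp_force: 29.9
```

>>> play_rows:
  commands: [1, -0.02, 0.1, 0, 0, 0, 0, 1, -0.045, 0.2, 0, 0, 0, 0, 1, -0.065, 0.3, 0, 0, 0, 0, 1, -0.09, 0.4, 0, 0, 0, 0, 1, -0.11, 0.5, 0, 0, 0, 0, 1, -0.13, 0.6, 0, 0, 0, 0, 1, -0.155, 0.7, 0, 0, 0, 0, 1, -0.175, 0.8, 0, 0, 0, 0, 1, -0.2, 0.9, 0, 0, 0, 0, 1, -0.22, 1.0, 0, 0, 0, 0, 1, -0.245, 1.1, 0, 0, 0, 0, 1, -0.265, 1.2, 0, 0, 0, 0, 1, -0.29, 1.3, 0, 0, 0, 0, 1, -0.31, 1.4, 0, 0, 0, 0, 1, -0.325, 1.47, 0, 0, 0, 0]

```text
time: 24.75
position: [471.0, 122.2, 67.5]
ee_rot: [-0.0, -0.11, 0.994, -0.002]
ft_force: [4.8, -9.5, -2.4]
opening: 0.272
grasp_force: 29.9
```

>>> play_rows:
  commands: [1, -0.01, 0.04, 0, 0, 0, 0, 1, -0.02, 0.08, 0, 0, 0, 0, 1, -0.025, 0.12, 0, 0, 0, 0, 1, -0.035, 0.16, 0, 0, 0, 0, 1, -0.045, 0.2, 0, 0, 0, 0]

```text
time: 25.38
position: [470.5, 124.2, 67.6]
ee_rot: [-0.0, -0.11, 0.994, -0.002]
ft_force: [4.9, -9.7, -3.2]
opening: 0.272
grasp_force: 29.9
```

>>> play_rows:
  commands: [1, -0.005, 0.03, 0, 0, 0, 0, 1, -0.01, 0.05, 0, 0, 0, 0]

```text
time: 25.62
position: [470.4, 124.7, 67.5]
ee_rot: [-0.0, -0.11, 0.994, -0.002]
ft_force: [4.7, -8.2, -3.1]
opening: 0.275
grasp_force: 29.9
```

>>> play_rows:
  commands: [1, -0.005, 0.03, 0, 0, 0, 0, 1, -0.01, 0.05, 0, 0, 0, 0]

```text
time: 25.88
position: [470.3, 125.2, 67.6]
ee_rot: [-0.0, -0.11, 0.994, -0.002]
ft_force: [5.4, -9.6, -4.0]
opening: 0.277
grasp_force: 29.9
```

>>> play_rows:
  commands: [1, -0.005, 0.02, 0, 0, 0, 0, 1, -0.01, 0.04, 0, 0, 0, 0]

```text
time: 26.12
position: [470.2, 125.6, 67.6]
ee_rot: [-0.0, -0.11, 0.994, -0.002]
ft_force: [4.6, -7.9, -4.7]
opening: 0.273
grasp_force: 29.9
```

>>> play_rows:
  commands: [1, -0.005, 0.02, 0, 0, 0, 0, 1, -0.005, 0.03, 0, 0, 0, 0]

```text
time: 26.38
position: [470.2, 125.9, 67.5]
ee_rot: [-0.001, -0.11, 0.994, -0.002]
ft_force: [4.9, -8.5, -3.2]
opening: 0.272
grasp_force: 30.0
```

>>> play_rows:
  commands: [1, -0.005, 0.02, 0, 0, 0, 0, 1, -0.01, 0.03, 0, 0, 0, 0]

```text
time: 26.62
position: [470.1, 126.0, 67.5]
ee_rot: [-0.001, -0.11, 0.994, -0.002]
ft_force: [6.5, -10.0, -3.0]
opening: 0.273
grasp_force: 30.0
```

>>> play_rows:
  commands: [1, -0.005, 0.02, 0, 0, 0, 0, 1, -0.005, 0.03, 0, 0, 0, 0]

```text
time: 26.88
position: [470.1, 126.1, 67.6]
ee_rot: [-0.001, -0.11, 0.994, -0.002]
ft_force: [5.8, -11.8, -2.9]
opening: 0.27
grasp_force: 30.0
```

>>> play_rows:
  commands: [1, -0.005, 0.02, 0, 0, 0, 0, 1, -0.005, 0.04, 0, 0, 0, 0, 1, -0.01, 0.05, 0, 0, 0, 0, 1, -0.01, 0.05, 0, 0, 0, 0]

```text
time: 27.38
position: [470.0, 126.1, 67.5]
ee_rot: [-0.001, -0.11, 0.994, -0.002]
ft_force: [7.7, -12.8, -3.2]
opening: 0.277
grasp_force: 30.0
```

>>> play_rows:
  commands: [1, -0.005, 0.03, 0, 0, 0, 0, 1, -0.005, 0.03, 0, 0, 0, 0, 1, -0.005, 0.03, 0, 0, 0, 0]

```text
time: 27.75
position: [470.0, 126.2, 67.5]
ee_rot: [-0.001, -0.11, 0.994, -0.003]
ft_force: [6.3, -13.6, -3.5]
opening: 0.269
grasp_force: 30.0
```

>>> play_rows:
  commands: [1, 0.03, -0.15, 0, 0, 0, 0, 1, 0.06, -0.3, 0, 0, 0, 0, 1, 0.1, -0.5, 0, 0, 0, 0, 1, 0.13, -0.7, 0, 0, 0, 0, 1, 0.13, -0.7, 0, 0, 0, 0, 1, 0.13, -0.7, 0, 0, 0, 0]

```text
time: 28.5
position: [470.9, 122.6, 67.6]
ee_rot: [0.0, -0.109, 0.994, 0.0]
ft_force: [-0.6, 0.2, -1.9]
opening: 0.274
grasp_force: 29.9
```

>>> play_rows:
  commands: [1, 0, 0, 0.5, 0, 0, 0, 1, 0, 0, 1.5, 0, 0, 0, 1, 0, 0, 3, 0, 0, 0, 1, 0, 0, 4.5, 0, 0, 0, 1, 0.2, 0.1, 5.5, 0, 0, 0, 1, 1, 0.6, 5.7, 0, 0, -1, 1, 2.5, 1.4, 5.7, 0, 0, -2.5, 1, 4.5, 2.6, 5.7, 0, 0, -4.5, 1, 6.5, 3.8, 5.7, 0, 0, -6.5, 1, 8.5, 5, 5.7, 0, 0, -8.5, 1, 10.5, 6.1, 5.7, 0, 0, -10.5, 1, 12.3, 7.2, 5.7, 0, 0, -12.5, 1, 13.6, 7.9, 5.7, 0, 0, -14, 1, 14.28, 8.25, 5.7, 0, 0, -14.2, 1, 14.28, 8.25, 5.7, 0, 0, -14.2]

```text
time: 30.38
position: [613.8, 204.9, 123.7]
ee_rot: [-0.001, 0.015, 1.0, -0.0]
ft_force: [-0.1, -0.7, -2.1]
opening: 0.271
grasp_force: 29.9
```

>>> play_rows:
  commands: [1, 0, 0, -1, 0, 0, 0, 1, 0, 0, -2.5, 0, 0, 0, 1, 0, 0, -4, 0, 0, 0, 1, 0, 0, -5.5, 0, 0, 0, 1, 0, 0, -6.7, 0, 0, 0, 1, 0, 0, -7.4, 0, 0, 0, 1, 0, 0, -7.7, 0, 0, 0, 1, 0, 0, -7.8, 0, 0, 0, 1, 0, 0, -7.8, 0, 0, 0]

```text
time: 31.5
position: [614.0, 205.0, 47.0]
ee_rot: [0.0, 0.015, 1.0, 0.0]
ft_force: [0.5, 0.4, -0.2]
opening: 0.27
grasp_force: 29.9
```

>>> play_rows:
  commands: [1, 0, 0, 0, 0, 0, 0, 1, 0, 0, 0, 0, 0, 0]

```text
time: 31.75
position: [613.8, 204.9, 46.9]
ee_rot: [0.0, 0.015, 1.0, 0.0]
ft_force: [-1.0, 0.5, -1.6]
opening: 0.272
grasp_force: 29.9
```

>>> play_rows:
  commands: [1, 0, 0, -0.05, 0, 0, 0, 1, 0, 0, -0.1, 0, 0, 0, 1, 0, 0, -0.1, 0, 0, 0]

```text
time: 32.12
position: [613.7, 204.8, 45.5]
ee_rot: [-0.0, 0.015, 1.0, -0.0]
ft_force: [0.1, -0.3, -1.8]
opening: 0.272
grasp_force: 29.9
```

>>> play_rows:
  commands: [1, 0, 0, -0.05, 0, 0, 0, 1, 0, 0, -0.1, 0, 0, 0, 1, 0, 0, -0.1, 0, 0, 0]

```text
time: 32.5
position: [613.7, 204.9, 44.5]
ee_rot: [-0.0, 0.015, 1.0, -0.0]
ft_force: [-0.1, 0.5, -1.9]
opening: 0.275
grasp_force: 29.9
```

>>> play_rows:
  commands: [1, 0, 0, -0.04, 0, 0, 0, 1, 0, 0, -0.04, 0, 0, 0]

```text
time: 32.75
position: [613.8, 204.9, 44.5]
ee_rot: [0.0, 0.015, 1.0, 0.0]
ft_force: [-0.6, 0.2, 0.5]
opening: 0.275
grasp_force: 29.9
```

>>> play_rows:
  commands: [1, 0, 0, -0.04, 0, 0, 0, 1, 0, 0, -0.04, 0, 0, 0]

```text
time: 33.0
position: [613.8, 204.9, 44.4]
ee_rot: [0.0, 0.014, 1.0, -0.0]
ft_force: [-2.6, 0.4, 4.7]
opening: 0.273
grasp_force: 29.9
```

On the bench. I'll release it, rise and move away.

>>> play_rows:
  commands: [1, 0, 0, 0.03, 0, 0, 0, 3, 0, 0, 0.03, 0, 0, 0, 4, 0, 0, 0.03, 0, 0, 0, 6, 0, 0, 0.03, 0, 0, 0, 8.7, 0, 0, 0.03, 0, 0, 0, 8.7, 0, 0, 0.03, 0, 0, 0, 8.7, 0, 0, 0.03, 0, 0, 0, 8.7, 0, 0, 0.03, 0, 0, 0]

```text
time: 34.0
position: [613.7, 204.9, 44.1]
ee_rot: [0.0, 0.015, 1.0, 0.0]
ft_force: [-0.1, -0.1, -0.1]
opening: 0.939
grasp_force: 0.0
```

>>> play_rows:
  commands: [8.7, 0, 0, 1, 0, 0, 0, 8.7, 0, 0, 3, 0, 0, 0, 8.7, 0, 0, 5.5, 0, 0, 0, 8.7, 0, 0, 8.5, 0, 0, 0, 8.7, 0, 0, 12, 0, 0, 0, 8.7, 0, -3, 16, 0, 0, 0, 8.7, 0, -7, 18, 0, 0, 0, 8.7, 0, -12, 18, 0, 0, 0, 8.7, 0, -17, 18, 0, 0, 0, 8.7, 0, -22, 18, 0, 0, 0, 8.7, 0, -27, 18, 0, 0, 0, 8.7, 0, -32, 18, 0, 0, 0, 8.7, 0, -36, 18, 0, 0, 0, 8.7, 0, -38, 18, 0, 0, 0, 8.7, 0, -38, 18, 0, 0, 0]

```text
time: 35.88
position: [613.6, -176.1, 224.3]
ee_rot: [0.0, 0.016, 1.0, 0.0]
ft_force: [0.0, 1.3, 0.0]
opening: 0.998
grasp_force: 0.0
```

```bash
python3 m.py f; python3 - <<'E'
from h import *
t=cv2.imread('pics/ft.png');s=cv2.imread('pics/fs.png')
a=cv2.resize(t[150:255,265:395],(520,420),interpolation=cv2.INTER_CUBIC);b=cv2.resize(s[190:270,255:365],(578,420),interpolation=cv2.INTER_CUBIC)
m=np.hstack([a,b]);cv2.imwrite('pics/fin.png',cv2.resize(m,(800,306)))
P=world('top',np.load('pics/ft.npz')['d'])[155:195,270:305].reshape(-1,3);k=P[:,2]>69;print(P[k].mean(0))
P=world('top',np.load('pics/ft.npz')['d'])[195:260,275:395].reshape(-1,3)
c0=np.array([477.,95.]);a=np.radians(12.5);e=np.array([-np.sin(a),np.cos(a)]);y=(P[:,:2]-c0)@e;k=(P[:,2]>45)&(P[:,2]<57)
ys=np.sort(y[k]);i=np.where(np.diff(ys)>5)[0];print([ (round(g[0],1),round(g[-1],1),len(g)) for g in np.split(ys,i+1)])
E
```

```text
35.975 [ 613.8  -174.43  224.27] [ 0.03  0.25 -0.21]
tcp rail 75.24348164710237 -292.6543893039025
top hist [18 21 24 27 30 33 51 54 57 60 63 66 87 90 93 96 99]
side faces [(30, 18), (32, 30), (34, 26), (66, 41), (68, 41), (96, 62), (98, 104), (100, 42)]
[604.79464071 198.88010272 121.16952965]
[(np.float64(16.7), np.float64(34.2), 128), (np.float64(50.8), np.float64(68.5), 128), (np.float64(85.0), np.float64(98.9), 102)]
```

View pics/fin.png

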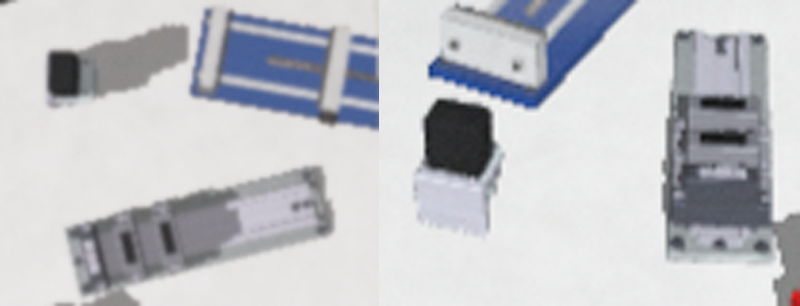

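The gauge stands upright at the left of both views. The carriers, at (128,247) and (167,238), have equal gaps: 85.0 − 68.5 = 16.5 mm and 50.8 − 34.2 = 16.6 mm.

```bash
python3 -c "
from rig import order
print(order.sign_off())"
```

```text
the job is handed in; nothing more can be done
None
```

The job is handed in: both carriers are set with the gauge at camera-measured gaps of 16.5 mm and 16.6 mm, and the gauge stands upright on the bench clear of the rail, released at about 34 s.

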